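# Draw the free filter slides from a sprung clip strip

## Task

Pull the filter slides that will come out of the clip strip, one at a time, drawing each by its tab past its spring clip until it is wholly out of the housing and lies flat on the strip's own tray, inside the lips. Two of the four clips have seized: if a slide has not let go at a pull of about 15 N, ease off and leave it in its channel - never put more than 25 N on a slide, so hook the tabs with shut fingertips instead of pinching them, since the squeeze of a grip counts too. Leave the vial, cassette, timer and marker where they are.

Things in the scene. Friction and masses are not known exactly. Their poses are not given: they have to be found in the camera images.
- clip_strip: fixed clip strip. Origin on the bench; x points into it (away from the robot at yaw 0), y to the left along the row, z up. Grey plastic housing from x=-30 to 45 mm, 236 wide, 30 high (black spring caps on top reach 40), with four open-fronted channels at y=87, 29, -29, -87 mm; in front of it an aluminium tray
- tray_mid (a point): middle of the strip's tray, at x=-115, y=0, z=5 mm in the strip's frame. The tray is flat, level with the channel floors, and runs from the housing's front (x=-30) to its front lip at x=-200 mm, side lips at y=+-114; lips 6 mm above the tray, 11 above the bench
- clips (a point): middle of the hidden row of clips under the caps (x=0, y=0). Drawn at 20-40 mm/s a sound clip peaks at 7 to 9 N after 3-5 mm of travel, then lets go; 2 to 3.5 N of drag remains. A seized one never lets go: after up to 4 mm of play it yields about 1 mm per 3 N and carries its slide back when eased. Exactly two of four are seized; which two varies and cannot be seen
- slide_a: aluminium filter slide, leftmost (+y) channel. All four alike: plate 115 mm long (x -60 to 55), 34 wide, 6 thick; upright pull tab over its width at x -60 to -55, its top 30 above the underside; 3 mm cross ridge at x=34; dark round window. 60 g. Origin on the underside, axes as the strip's. Home: origin at x=-25 in the strip's frame, 50 mm of bare plate between housing and tab
- slide_b: aluminium filter slide, second from left channel; as slide_a in every way: same size, origin and axes, home at x=-25 mm in the strip's frame, tab's inner face at x=-55 mm in its own
- slide_c: aluminium filter slide, third from left channel; as slide_a in every way: same size, origin and axes, home at x=-25 mm in the strip's frame, tab's inner face at x=-55 mm in its own
- slide_d: aluminium filter slide, rightmost (-y) channel; as slide_a in every way: same size, origin and axes, home at x=-25 mm in the strip's frame, tab's inner face at x=-55 mm in its own
- vial: bystander: screw-cap glass vial, 23 mm across, 50 tall, standing; 23x23x50 mm; origin at the centre of its underside
- cassette: bystander: blue and grey cuvette cassette, 47x53x35 mm; origin at the centre of its underside
- timer: bystander: white bench timer, 66x66x20 mm; origin at the centre of its underside
- marker: bystander: felt marker lying in front of the large fixed white instrument that fills the left of the bench (x over 0.52 m, y over 0.19 m, 230 mm high: keep the arm clear of it); marker 18x132x18 mm; origin at the centre of its underside

How it is judged:
On the way, in this order (a step that is already met when the one before it is completed fails the run):
1. one slide is wholly out on the tray (((x of slide_a in the frame of clip_strip between -0.15 and -0.087 m and y of slide_a in the frame of clip_strip between -0.11 and 0.11 m and z of slide_a in the frame of clip_strip below 0.01 m and angle between slide_a's own z axis and vertical below 0.12 rad and linear speed of slide_a below 0.03 m/s) or (x of slide_b in the frame of clip_strip between -0.15 and -0.087 m and y of slide_b in the frame of clip_strip between -0.11 and 0.11 m and z of slide_b in the frame of clip_strip below 0.01 m and angle between slide_b's own z axis and vertical below 0.12 rad and linear speed of slide_b below 0.03 m/s) or (x of slide_c in the frame of clip_strip between -0.15 and -0.087 m and y of slide_c in the frame of clip_strip between -0.11 and 0.11 m and z of slide_c in the frame of clip_strip below 0.01 m and angle between slide_c's own z axis and vertical below 0.12 rad and linear speed of slide_c below 0.03 m/s) or (x of slide_d in the frame of clip_strip between -0.15 and -0.087 m and y of slide_d in the frame of clip_strip between -0.11 and 0.11 m and z of slide_d in the frame of clip_strip below 0.01 m and angle between slide_d's own z axis and vertical below 0.12 rad and linear speed of slide_d below 0.03 m/s))), for 0.2 s.
2. a second slide is wholly out on the tray (((x of slide_a in the frame of clip_strip between -0.15 and -0.087 m and y of slide_a in the frame of clip_strip between -0.11 and 0.11 m and z of each of slide_a, slide_b in the frame of clip_strip below 0.01 m and angle between each of slide_a, slide_b's own z axis and vertical below 0.12 rad and linear speed of each of slide_a, slide_b below 0.03 m/s and x of slide_b in the frame of clip_strip between -0.15 and -0.087 m and y of slide_b in the frame of clip_strip between -0.11 and 0.11 m) or (x of slide_a in the frame of clip_strip between -0.15 and -0.087 m and y of slide_a in the frame of clip_strip between -0.11 and 0.11 m and z of each of slide_a, slide_c in the frame of clip_strip below 0.01 m and angle between each of slide_a, slide_c's own z axis and vertical below 0.12 rad and linear speed of each of slide_a, slide_c below 0.03 m/s and x of slide_c in the frame of clip_strip between -0.15 and -0.087 m and y of slide_c in the frame of clip_strip between -0.11 and 0.11 m) or (x of slide_a in the frame of clip_strip between -0.15 and -0.087 m and y of slide_a in the frame of clip_strip between -0.11 and 0.11 m and z of each of slide_a, slide_d in the frame of clip_strip below 0.01 m and angle between each of slide_a, slide_d's own z axis and vertical below 0.12 rad and linear speed of each of slide_a, slide_d below 0.03 m/s and x of slide_d in the frame of clip_strip between -0.15 and -0.087 m and y of slide_d in the frame of clip_strip between -0.11 and 0.11 m) or (x of slide_b in the frame of clip_strip between -0.15 and -0.087 m and y of slide_b in the frame of clip_strip between -0.11 and 0.11 m and z of each of slide_b, slide_c in the frame of clip_strip below 0.01 m and angle between each of slide_b, slide_c's own z axis and vertical below 0.12 rad and linear speed of each of slide_b, slide_c below 0.03 m/s and x of slide_c in the frame of clip_strip between -0.15 and -0.087 m and y of slide_c in the frame of clip_strip between -0.11 and 0.11 m) or (x of slide_b in the frame of clip_strip between -0.15 and -0.087 m and y of slide_b in the frame of clip_strip between -0.11 and 0.11 m and z of each of slide_b, slide_d in the frame of clip_strip below 0.01 m and angle between each of slide_b, slide_d's own z axis and vertical below 0.12 rad and linear speed of each of slide_b, slide_d below 0.03 m/s and x of slide_d in the frame of clip_strip between -0.15 and -0.087 m and y of slide_d in the frame of clip_strip between -0.11 and 0.11 m) or (x of slide_c in the frame of clip_strip between -0.15 and -0.087 m and y of slide_c in the frame of clip_strip between -0.11 and 0.11 m and z of each of slide_c, slide_d in the frame of clip_strip below 0.01 m and angle between each of slide_c, slide_d's own z axis and vertical below 0.12 rad and linear speed of each of slide_c, slide_d below 0.03 m/s and x of slide_d in the frame of clip_strip between -0.15 and -0.087 m and y of slide_d in the frame of clip_strip between -0.11 and 0.11 m))), for 0.2 s.
At the end, for the whole second after the job is handed in: Two slides lie flat and still on the tray, wholly out of the housing (origin at x between -150 and -87 mm and y within 110 mm of the middle in the strip's frame, tilt under 0.12 rad); the other two are still home in their channels, within 8 mm of fully in (((x of slide_a in the frame of clip_strip between -0.15 and -0.087 m and y of slide_a in the frame of clip_strip between -0.11 and 0.11 m and z of each of slide_a, slide_b in the frame of clip_strip below 0.01 m and angle between each of slide_a, slide_b's own z axis and vertical below 0.12 rad and linear speed of each of slide_a, slide_b, slide_c, slide_d below 0.03 m/s and x of slide_b in the frame of clip_strip between -0.15 and -0.087 m and y of slide_b in the frame of clip_strip between -0.11 and 0.11 m and x of each of slide_c, slide_d in the frame of clip_strip above -0.033 m and z of each of slide_c, slide_d in the frame of clip_strip below 0.012 m) or (x of slide_a in the frame of clip_strip between -0.15 and -0.087 m and y of slide_a in the frame of clip_strip between -0.11 and 0.11 m and z of each of slide_a, slide_c in the frame of clip_strip below 0.01 m and angle between each of slide_a, slide_c's own z axis and vertical below 0.12 rad and linear speed of each of slide_a, slide_c, slide_b, slide_d below 0.03 m/s and x of slide_c in the frame of clip_strip between -0.15 and -0.087 m and y of slide_c in the frame of clip_strip between -0.11 and 0.11 m and x of each of slide_b, slide_d in the frame of clip_strip above -0.033 m and z of each of slide_b, slide_d in the frame of clip_strip below 0.012 m) or (x of slide_a in the frame of clip_strip between -0.15 and -0.087 m and y of slide_a in the frame of clip_strip between -0.11 and 0.11 m and z of each of slide_a, slide_d in the frame of clip_strip below 0.01 m and angle between each of slide_a, slide_d's own z axis and vertical below 0.12 rad and linear speed of each of slide_a, slide_d, slide_b, slide_c below 0.03 m/s and x of slide_d in the frame of clip_strip between -0.15 and -0.087 m and y of slide_d in the frame of clip_strip between -0.11 and 0.11 m and x of each of slide_b, slide_c in the frame of clip_strip above -0.033 m and z of each of slide_b, slide_c in the frame of clip_strip below 0.012 m) or (x of slide_b in the frame of clip_strip between -0.15 and -0.087 m and y of slide_b in the frame of clip_strip between -0.11 and 0.11 m and z of each of slide_b, slide_c in the frame of clip_strip below 0.01 m and angle between each of slide_b, slide_c's own z axis and vertical below 0.12 rad and linear speed of each of slide_b, slide_c, slide_a, slide_d below 0.03 m/s and x of slide_c in the frame of clip_strip between -0.15 and -0.087 m and y of slide_c in the frame of clip_strip between -0.11 and 0.11 m and x of each of slide_a, slide_d in the frame of clip_strip above -0.033 m and z of each of slide_a, slide_d in the frame of clip_strip below 0.012 m) or (x of slide_b in the frame of clip_strip between -0.15 and -0.087 m and y of slide_b in the frame of clip_strip between -0.11 and 0.11 m and z of each of slide_b, slide_d in the frame of clip_strip below 0.01 m and angle between each of slide_b, slide_d's own z axis and vertical below 0.12 rad and linear speed of each of slide_b, slide_d, slide_a, slide_c below 0.03 m/s and x of slide_d in the frame of clip_strip between -0.15 and -0.087 m and y of slide_d in the frame of clip_strip between -0.11 and 0.11 m and x of each of slide_a, slide_c in the frame of clip_strip above -0.033 m and z of each of slide_a, slide_c in the frame of clip_strip below 0.012 m) or (x of slide_c in the frame of clip_strip between -0.15 and -0.087 m and y of slide_c in the frame of clip_strip between -0.11 and 0.11 m and z of each of slide_c, slide_d in the frame of clip_strip below 0.01 m and angle between each of slide_c, slide_d's own z axis and vertical below 0.12 rad and linear speed of each of slide_c, slide_d, slide_a, slide_b below 0.03 m/s and x of slide_d in the frame of clip_strip between -0.15 and -0.087 m and y of slide_d in the frame of clip_strip between -0.11 and 0.11 m and x of each of slide_a, slide_b in the frame of clip_strip above -0.033 m and z of each of slide_a, slide_b in the frame of clip_strip below 0.012 m))); the robot touches nothing.
It fails at once if more than 25 N is put on a slide by the fingers (contact force between the fingers and slide_a above 25 N or contact force between the fingers and slide_b above 25 N or contact force between the fingers and slide_c above 25 N or contact force between the fingers and slide_d above 25 N).
It fails at once if a bystander (vial, cassette, timer or marker) is shifted by more than 25 mm or tipped over (distance of any of vial, cassette, timer, marker from where it was at the start of the episode above 0.025 m or angle between vial's own z axis and vertical above 0.6 rad).
It also fails if it takes over 61 s, if anything falls off the work surface, if the arm or the gripper's body presses on something with over 40 N, if the wrist force passes 120 N, or if a joint passes its speed limit or range.

## Robot

A 6-joint arm with a two-finger parallel gripper is mounted at the origin on a cart in front of the work surface, level with it; the furniture and walls round the work are solid. World frame = base frame: x ahead of the robot, y to its left, z up, the work surface at z = 0. Lengths are in m, angles in rad, forces in N, time in s.
With the tool pointing down it reaches from about 0.35 to 1 m from the base axis. Payload 7.1 kg.
Tool frame: the origin (TCP) lies between the finger pads; the fingertips stand 22 mm ahead of it and the grasp point (between the pads) lies 3 mm ahead of it; z points along the fingers, y is the line along which they close (so a half turn about z gives the same grasp; the last joint's range is limited). The gripper opens to 85 mm and grips with 20 to 120 N. Pads are 22 mm wide; open, the fingers measure 114 mm over their backs; the gripper's body (76 mm by 85 mm) begins 54 mm behind the grasp point. The pads swing forward as they close: fully open they stand 13 mm farther back than shut.
Start: joints at [-1.348, 0.423, 1.63, -0, 1.089, -0.019], TCP at [0.15, -0.607, 0.253] pointing down, gripper open.
Joint ranges: [-3, 3], [-0.9, 2.11], [0.09, 2.58], [-1.31, 4.45], [0.11, 2.69], [-2.54, 2.54]. Speed limits (rad/s): [2.39, 2.39, 3.01, 3.14, 3.14, 3.14].

## Interface

Orientations are given as a rotation vector (axis times angle).
In Python, from rig import manip gives the robot as it stands. Calls block until the motion is done:
- manip.move_to(position, orientation): joint-space move of the TCP to a pose.
- manip.servo_line(position, orientation=None, rate=0.15): straight line of the TCP; orientation=None keeps the orientation; rate is the mean speed in m/s.
- manip.set_joints(angles): joint-space move.
- manip.command_gripper(opening, f_grip=None): finger opening in m; f_grip is the grip in N (None keeps the last); returns when the fingers have stopped.
- manip.hold(seconds).
- manip.solve_ik(position, orientation): joint angles nearest the present ones, or None.
- manip.camera(name): name is "scene" or "top"; returns a dict with "image" (384x512x3 uint8, red, green, blue), "fx", "fy", "cx", "cy" (pixels), "cam_to_world" (4x4, takes a point from camera to world coordinates). Camera axes: x right, y down, z forward; pixel columns grow to the right and rows downward; lengths in m; the calibration is good to about 2 mm. A picture is of the moment at which its call begins. There is no depth.
A pose or a line that the arm cannot do raises manip.IKError and nothing moves.
- manip.sign_off(): hands the job in; it is judged then, once.
Readings, each from a call of its own:
- manip.get_time(): time.
- manip.get_joint_positions(): joint angles.
- manip.get_joint_vel(): joint speeds.
- manip.get_tau(): joint torques, N m.
- manip.get_position(): TCP position.
- manip.get_ee_rot(): TCP orientation.
- manip.get_contact_force(): force on the tool from outside, world axes, zero at the start.
- manip.get_torque(): the same for the moment, N m.
- manip.get_width(): finger opening in m.
- manip.get_grip_force(): force on a finger pad.
Only numpy, scipy, OpenCV 4.12 (cv2) and the standard library are available. Lean on these libraries where they do the work, as an engineer would, in place of code of your own. Each camera call takes 0.05 s, during which the arm holds its last target. There are 200 camera calls.

## Working session

There is one attempt and no reset: what is moved stays moved. The work goes in short steps, each a Python script; the robot and the scene stay as the last script left them, time stands still between calls to the robot, and variables do not carry over. Pictures are saved under pics/ and viewed, at most 10 in all, crops included, and the job is handed in when it is done.

```bash
mkdir -p pics; ls
python3 - <<'E'
from rig import manip
import cv2,numpy as np
for n in("scene","top"):
    c=manip.camera(n); cv2.imwrite(f"pics/{n}0.png",c["image"][:,:,::-1]); print(n,c["fx"],c["fy"],c["cx"],c["cy"]);print(np.round(c["cam_to_world"],4).tolist())
print(manip.get_time(),manip.get_ee_rot(),manip.get_contact_force())
E
```

```text
pics
rig.py
scene 410.93204936804335 410.93204936804335 255.4440413210342 188.57527974603693
[[-0.8881, -0.2607, 0.3785, 0.1229], [-0.4593, 0.5354, -0.7088, 0.6872], [-0.0179, -0.8033, -0.5952, 0.693], [0.0, 0.0, 0.0, 1.0]]
top 407.8713851210688 407.8713851210688 250.73434452960288 186.52178928856287
[[0.0269, -0.9897, 0.1408, 0.3689], [-0.9996, -0.0256, 0.0107, -0.0602], [-0.007, -0.141, -0.99, 1.267], [0.0, 0.0, 0.0, 1.0]]
0.1 [-3.11723392e+00 -3.78767877e-01  2.65025708e-04] [0.18816688 0.61711955 0.04613038]
```

View pics/scene0.png

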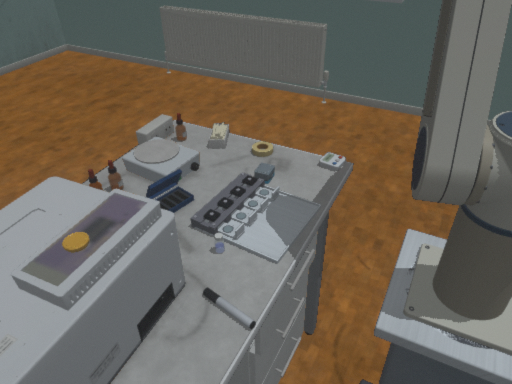

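View pics/top0.png

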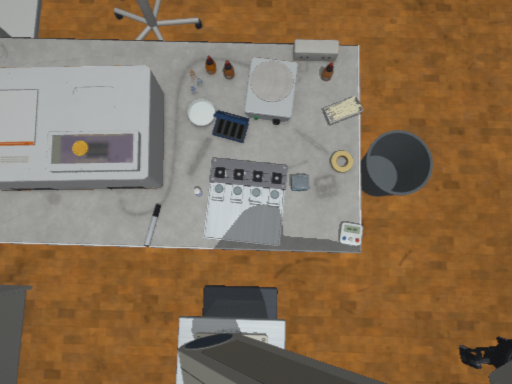

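The scene view shows the strip at about (235,205) with its tray at (275,222) and the marker at (228,308). In the top view the housing is near (249,172), the tray near (243,215), the vial at (198,190), the cassette at (300,182) and the timer at (350,233). I'll enlarge the strip in both views.

Run:
```python
import cv2,numpy as np
a=cv2.imread("pics/top0.png")[150:255,185:320]; b=cv2.imread("pics/scene0.png")[160:265,185:330]
a=cv2.resize(a,None,fx=5.5,fy=5.5,interpolation=cv2.INTER_CUBIC);b=cv2.resize(b,None,fx=5.5,fy=5.5,interpolation=cv2.INTER_CUBIC)
cv2.imwrite("pics/top_c.png",a);cv2.imwrite("pics/scene_c.png",b)
```

```text
(no output)
```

View pics/top_c.png

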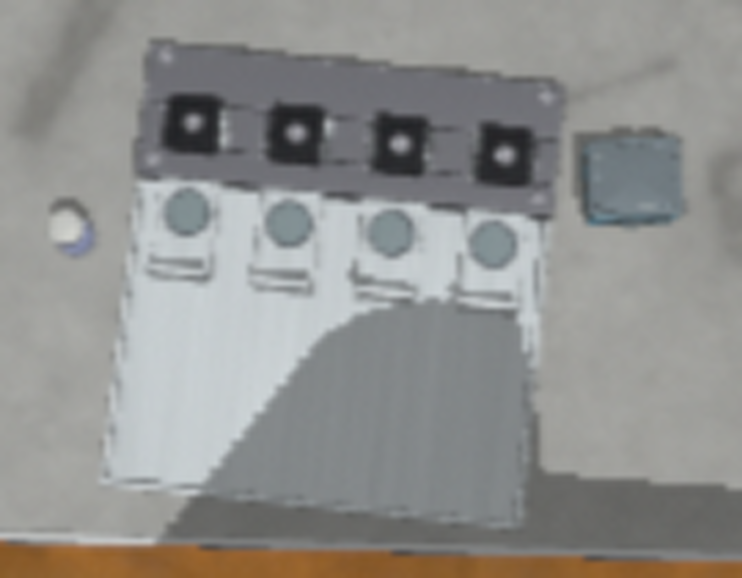

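View pics/scene_c.png

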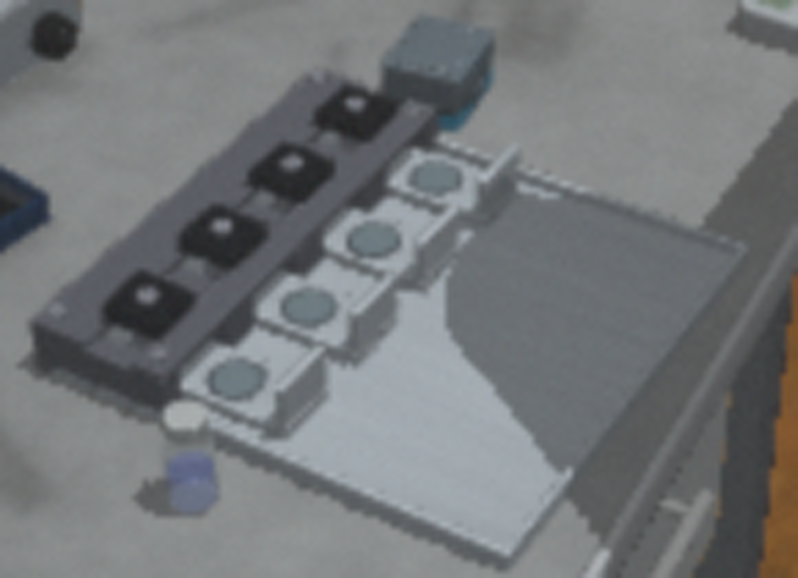

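The enlarged views show all four dark windows, at top crop (187,212), (290,222), (391,233), (493,244), and the bright pins on the black caps. I'll triangulate both rows from sub-pixel centroids.

```bash
cat > vis.py <<'E'
import cv2,numpy as np
def rays(c,uv):
    uv=np.atleast_2d(uv).astype(float); M=c["cam_to_world"]
    d=np.c_[(uv[:,0]-c["cx"])/c["fx"],(uv[:,1]-c["cy"])/c["fy"],np.ones(len(uv))]@M[:3,:3].T
    return M[:3,3],d/np.linalg.norm(d,axis=1,keepdims=True)
def plane(c,uv,z):
    o,d=rays(c,uv); return o+d*((z-o[2])/d[:,2])[:,None]
def tri(c1,u1,c2,u2):
    o1,d1=rays(c1,u1);o2,d2=rays(c2,u2);P=[];E=[]
    for a,b in zip(d1,d2):
        A=np.c_[a,-b];s=np.linalg.lstsq(A,o2-o1,rcond=None)[0]
        p,q=o1+a*s[0],o2+b*s[1];P.append((p+q)/2);E.append(np.linalg.norm(p-q))
    return np.array(P),np.array(E)
def blob(img,uv,r,dark):
    "sub-pixel centroid of the dark/bright blob at uv (Otsu in a small window)"
    K=8;u0,v0=int(round(uv[0]))-r,int(round(uv[1]))-r
    g=cv2.cvtColor(img[v0:v0+2*r+1,u0:u0+2*r+1],cv2.COLOR_RGB2GRAY)
    G=cv2.resize(g,None,fx=K,fy=K,interpolation=cv2.INTER_CUBIC)
    m=cv2.threshold(G,0,255,(cv2.THRESH_BINARY_INV if dark else cv2.THRESH_BINARY)+cv2.THRESH_OTSU)[1]
    n,l,s,c=cv2.connectedComponentsWithStats(m)
    ok=[i for i in range(1,n) if s[i,4]>100]; i=min(ok,key=lambda i:np.hypot(*(c[i]-K*(r+.5))))
    return [u0+(c[i][0]+.5)/K-.5,v0+(c[i][1]+.5)/K-.5,s[i,4]/K**2]
E
python3 - <<'E'
from rig import manip
from vis import *
ct,cs=manip.camera("top"),manip.camera("scene")
f=lambda L,o:[[(x+.5)/5.5-.5+o[0],(y+.5)/5.5-.5+o[1]] for x,y in L]
wt=f([(187,212),(290,222),(391,233),(493,244)],(185,150));ws=f([(237,380),(308,308),(373,240),(436,178)],(185,160))
dt=f([(193,123),(297,132),(400,144),(504,155)],(185,150));ds=f([(148,295),(222,227),(291,163),(355,104)],(185,160))
np.set_printoptions(precision=4,suppress=True)
for a,b,ra,rb,dark in((wt,ws,5,5,1),(dt,ds,3,3,0)):
    A=np.array([blob(ct["image"],u,ra,dark) for u in a]);B=np.array([blob(cs["image"],u,rb,dark) for u in b])
    print(np.c_[A,B]);P,E=tri(ct,A[:,:2],cs,B[:,:2]);print(P,E)
    d=P[0]-P[3];print("yaw",np.arctan2(-d[0],d[1]),"len",np.linalg.norm(d),P.mean(0))
E
```

```text
[[218.7376 188.1679  63.9062 227.683  228.618   69.0625]
 [237.0968 190.2639  62.2344 240.6543 215.557   62.7812]
 [255.6318 191.9114  65.8125 251.8606 203.9622  66.8438]
 [274.1937 194.      64.8438 263.2452 192.8965  61.9375]]
[[ 0.5406  0.0531  0.0118]
 [ 0.5356 -0.0042  0.0122]
 [ 0.5328 -0.0616  0.0098]
 [ 0.5278 -0.1194  0.0089]] [0.0018 0.0021 0.0033 0.0032]
yaw -0.07380150966337776 len 0.17303121421449189 [ 0.5342 -0.033   0.0107]
[[219.6707 171.7639   9.4375 211.3087 213.2188  10.2812]
 [238.4278 173.7084  10.2656 224.9008 200.6168   8.8438]
 [257.2994 175.7054  10.4688 237.6245 189.102    9.6406]
 [276.3168 177.7247  10.5625 249.1049 178.3559   7.5156]]
[[ 0.5873  0.0496  0.0413]
 [ 0.5826 -0.0079  0.0419]
 [ 0.5778 -0.0657  0.0417]
 [ 0.5735 -0.1235  0.0413]] [0.0022 0.002  0.0017 0.0026]
yaw -0.0795239964624673 len 0.1736890058587218 [ 0.5803 -0.0369  0.0416]
```

Both rows triangulate well: 173–174 mm span, windows at z≈11 mm, pins at z≈41 mm. That puts the strip origin near (0.580, -0.037) with yaw about -0.08. As a check I'll cast the tray, housing and tab edges onto the top image. I'll also move above slide a with shut fingers and take a picture.

```bash
cat > arm.py <<'E'
import numpy as np
from rig import manip
from scipy.spatial.transform import Rotation as R
O=np.array([.5803,-.0369]);YAW=-.0795
Y=dict(a=.087,b=.029,c=-.029,d=-.087)
c,s=np.cos(YAW),np.sin(YAW)
def w(x,y,z): return np.array([O[0]+c*x-s*y,O[1]+s*x+c*y,z])
ex=np.array([c,s,0]);ey=np.array([-s,c,0])
def ori(sg):
    y=sg*ey;z=np.array([0,0,-1.]);return R.from_matrix(np.c_[np.cross(y,z),y,z]).as_rotvec()
def pull(f0): return float((np.array(manip.get_contact_force())-f0)@ex)   # + = slide holds the tool back
E
python3 - <<'E'
from arm import *; from vis import *
for sg in(1,-1):
    q=manip.solve_ik(w(-.057,.087,.12),ori(sg));print(sg,None if q is None else np.round(q,3))
ct=manip.camera("top");M=np.linalg.inv(ct["cam_to_world"])
def px(p):
    q=M[:3,:3]@p+M[:3,3];return (ct["fx"]*q[0]/q[2]+ct["cx"],ct["fy"]*q[1]/q[2]+ct["cy"])
K=5.5;im=cv2.resize(ct["image"][150:255,185:320,::-1],None,fx=K,fy=K,interpolation=cv2.INTER_CUBIC)
def line(p,q,col): 
    cv2.line(im,*[tuple(int(round((a-o+.5)*K)) for a,o in zip(px(r),(185,150))) for r in(p,q)],col,1)
for y in Y.values():
    line(w(-.08,y-.017,.035),w(-.08,y+.017,.035),(0,0,255));line(w(-.085,y-.017,.035),w(-.085,y+.017,.035),(0,200,0))
line(w(-.03,-.118,.03),w(-.03,.118,.03),(255,0,0));line(w(-.2,-.114,.011),w(-.2,.114,.011),(255,0,0))
line(w(-.2,.114,.011),w(-.03,.114,.011),(255,0,0));line(w(-.2,-.114,.011),w(-.03,-.114,.011),(255,0,0))
cv2.imwrite("pics/over.png",im)
E
```

```text
1 [ 0.08   0.488  1.915 -0.     0.738 -1.411]
-1 [ 0.08   0.488  1.915 -0.     0.738  1.73 ]
```

View pics/over.png

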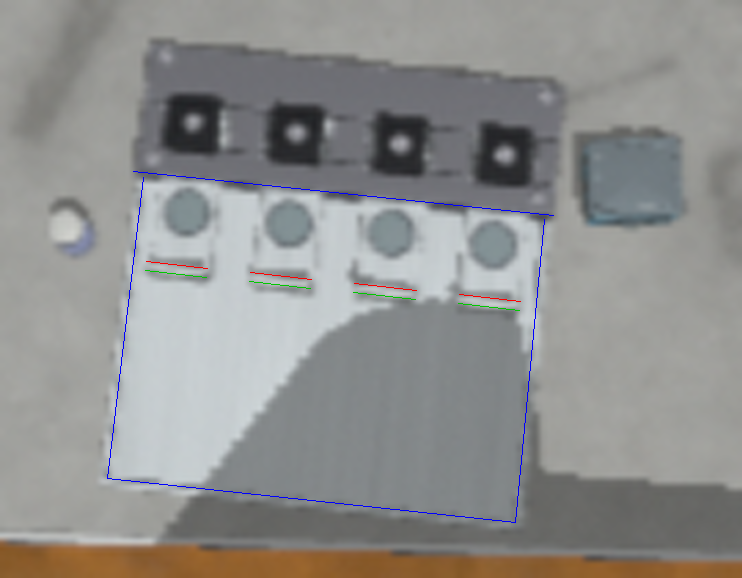

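The cast edges agree with the picture to about 1–2 mm: housing front, lips and all four tab tops. Next I shut the fingers, go above slide d (nearest) and check the fingertip height.

Run:
```python
from arm import *; from vis import *
t=manip.get_time()
manip.command_gripper(0.0,20)
print("grip",manip.get_time()-t,manip.get_width())
manip.move_to(w(-.057,Y['d'],.16),ori(1));print(manip.get_time()-t)
manip.servo_line(w(-.057,Y['d'],.07),rate=.1)
print(manip.get_time()-t,manip.get_position()-w(-.057,Y['d'],.07),manip.get_contact_force())
cs=manip.camera("scene");im=cs["image"][110:235,180:340,::-1]
M=np.linalg.inv(cs["cam_to_world"]);im=cv2.resize(im,None,fx=4.8,fy=4.8,interpolation=cv2.INTER_CUBIC)
q=M[:3,:3]@w(-.057,Y['d'],.048)+M[:3,3];u=(cs["fx"]*q[0]/q[2]+cs["cx"]-180+.5)*4.8,(cs["fy"]*q[1]/q[2]+cs["cy"]-110+.5)*4.8
print("tip px",u);cv2.drawMarker(im,tuple(int(v) for v in u),(0,0,255),cv2.MARKER_CROSS,14,1)
cv2.imwrite("pics/tip.png",im)
```

```text
grip 0.7666999999999999 -8.18929525704831e-05
2.975
4.025 [ 0.00042456 -0.00014362  0.00047263] [0.79179212 0.0919567  0.25089273]
tip px (np.float64(422.0792893077577), np.float64(350.65835721435013))
```

View pics/tip.png

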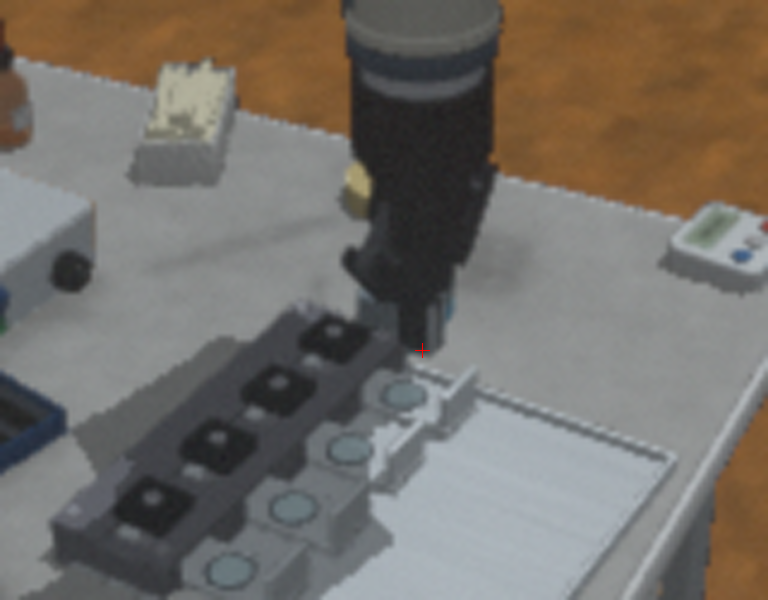

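The fingertips sit on the predicted point (422,350), so the 22 mm tip offset holds with the fingers shut. Now the force-guarded pull on slide d.

```bash
cat >> arm.py <<'E'
ZP=.038
def draw(k,x0=-.057,end=-.172+.011+.0):
    "hook tab of slide k, pull guardedly; returns True if it came out"
    y=Y[k]; manip.servo_line(w(x0,y,ZP),rate=.08); manip.hold(.15)
    f0=np.array(manip.get_contact_force()); print(k,"down, t=%.2f"%manip.get_time(),f0.round(2))
    x=x0-.007; manip.servo_line(w(x,y,ZP),rate=.03); log=[];xc=None;free=0;ok=False
    while True:
        x-=.001; manip.servo_line(w(x,y,ZP),rate=.03); f=pull(f0); log.append((round(x*1e3),round(f,1)))
        if xc is None and f>1.2: xc=x
        if f>13.5 or (xc is None and x<x0-.022): break
        if xc is not None and xc-x>.012 and f<6: ok=True;break
        if xc is not None and xc-x>.016: break
    print(log,"t=%.2f"%manip.get_time())
    if ok:
        manip.servo_line(w(end,y,ZP),rate=.035); manip.hold(.1); print("end pull",round(pull(f0),2)); x=end
        manip.servo_line(w(x+.006,y,ZP),rate=.05)
    else: 
        manip.servo_line(w(x0,y,ZP),rate=.03); x=x0-.006
        print("eased",round(pull(f0),2))
    manip.servo_line(w(x+.006,y,.075),rate=.12); print(k,"out" if ok else "seized","t=%.2f"%manip.get_time())
    return ok
E
python3 - <<'E'
from arm import *
draw('d')
E
```

```text
d down, t=5.03 [ 0.91 -0.06 -0.07]
[(-65, -0.1), (-66, -0.8), (-67, 0.1), (-68, 0.8), (-69, 2.2), (-70, 2.2), (-71, 3.9), (-72, 6.5), (-73, 5.8), (-74, 5.1), (-75, 3.3), (-76, 3.8), (-77, 2.8), (-78, 2.0), (-79, 1.2), (-80, 1.0), (-81, 0.5)] t=9.66
end pull -1.04
d out t=12.92
```

Slide d peaked at about 6.5 N and then let go. Next is slide c.

Run:
```python
from arm import *; from vis import *
manip.servo_line(w(-.057,Y['c'],.075),rate=.12)
ok=draw('c')
im=manip.camera("top")["image"]
cv2.imwrite("pics/t2.png",cv2.resize(im[150:255,185:320,::-1],None,fx=5.5,fy=5.5,interpolation=cv2.INTER_CUBIC))
```

```text
c down, t=14.78 [-0.14  0.14  0.45]
[(-65, 0.2), (-66, 0.2), (-67, -0.4), (-68, 0.3), (-69, 0.8), (-70, 2.2), (-71, 4.0), (-72, 6.5), (-73, 7.1), (-74, 8.4), (-75, 9.2), (-76, 11.1), (-77, 12.0), (-78, 13.1), (-79, 14.2)] t=18.91
eased 0.07
c seized t=20.25
```

View pics/t2.png

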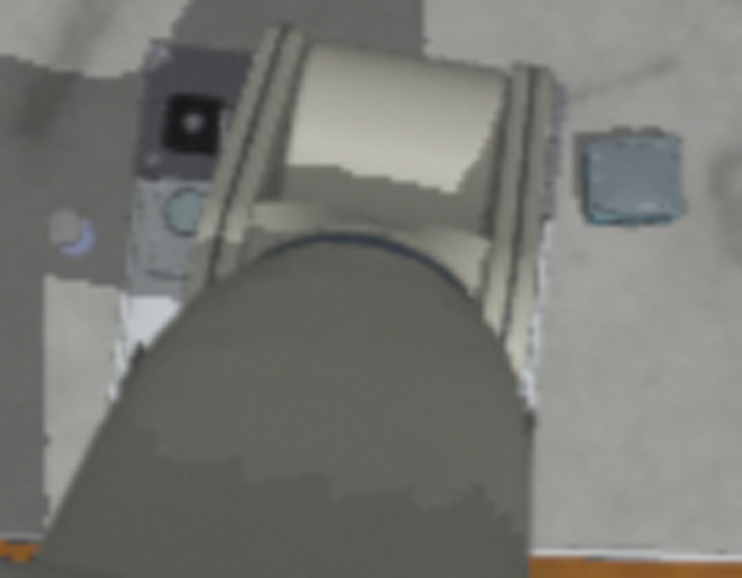

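The arm hides the strip in the top view. Only slide a's cap and window at (187,212) and the cassette, unmoved at (633,177), can be seen. Slide c climbed to 14.2 N at about 1 mm per 1–2 N without letting go, so it is seized and I eased it off. Next is b, then a if b is seized too.

Run:
```python
from arm import *; from vis import *
manip.servo_line(w(-.057,Y['b'],.075),rate=.12)
if not draw('b'):
    manip.servo_line(w(-.057,Y['a'],.075),rate=.12); print(draw('a'))
manip.servo_line(manip.get_position()+[0,0,.12],rate=.2)
q=np.array(manip.get_joint_positions());q[0]=-1.1;manip.set_joints(q)
for n,(r0,r1,c0,c1) in dict(scene=(160,265,185,330),top=(150,255,185,320)).items():
    cam=manip.camera(n);cv2.imwrite(f"pics/{n}3_full.png",cam["image"][:,:,::-1]);cv2.imwrite(f"pics/{n}3.png",cv2.resize(cam["image"][r0:r1,c0:c1,::-1],None,fx=5.5,fy=5.5,interpolation=cv2.INTER_CUBIC))
print(manip.get_time())
```

```text
b down, t=21.70 [0.03 0.03 0.04]
[(-65, 0.0), (-66, 0.5), (-67, -0.8), (-68, 0.6), (-69, 0.9), (-70, 1.4), (-71, 3.9), (-72, 4.9), (-73, 6.9), (-74, 7.0), (-75, 9.5), (-76, 10.7), (-77, 11.0), (-78, 13.0), (-79, 13.4), (-80, 14.9)] t=26.08
eased 0.13
b seized t=27.46
a down, t=28.86 [-0.18  0.83 -0.29]
[(-65, -0.0), (-66, 1.0), (-67, -0.2), (-68, 1.3), (-69, 2.9), (-70, 2.6), (-71, 5.8), (-72, 7.8), (-73, 6.0), (-74, 6.6), (-75, 6.3), (-76, 4.0), (-77, 4.3), (-78, 3.0), (-79, 3.5), (-80, 2.8)] t=33.24
end pull 0.77
a out t=36.53
True
39.2
```

View pics/top3.png

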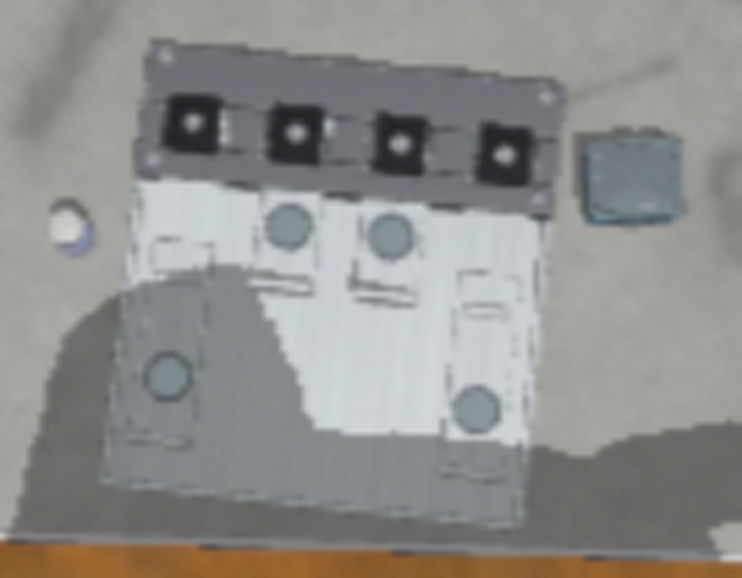

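View pics/scene3.png

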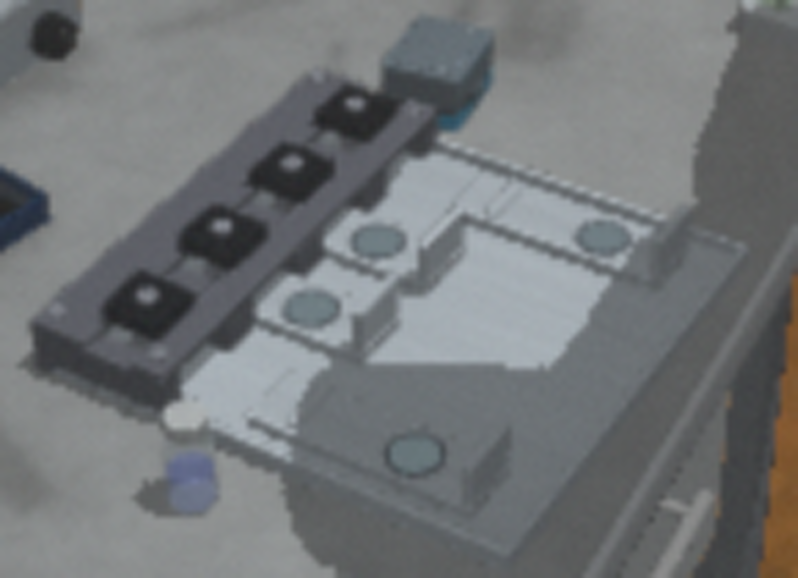

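Slides a and d lie flat on the tray with their windows at top crop (168,377) and (477,410). b and c are in their channels at (289,227) and (391,237), and the vial and cassette have not moved. I'll put numbers on the displacements and hand in if they are good.

Run:
```python
from arm import *; from vis import *
ct,cs=manip.camera("top"),manip.camera("scene")
f=lambda L,o:[[(x+.5)/5.5-.5+o[0],(y+.5)/5.5-.5+o[1]] for x,y in L]
A=np.array([blob(ct["image"],u,5,1) for u in f([(168,377),(289,227),(391,237),(477,410)],(185,150))])[:,:2]
B=np.array([blob(cs["image"],u,5,1) for u in f([(415,453),(312,307),(378,241),(602,237)],(185,160))])[:,:2]
P,E=tri(ct,A,cs,B)
d=P[:,:2]-O; X=d@ex[:2];Yy=d@ey[:2]
P0=np.array([[.5406,.0531],[.5356,-.0042],[.5328,-.0616],[.5278,-.1194]])
ox=-.025+X-((P0-O)@ex[:2])
print("origin x",ox.round(4),"y",Yy.round(4),"z",P[:,2].round(4),E.round(4))
good=all(-.14<ox[i]<-.095 and abs(Yy[i])<.1 for i in(0,3)) and all(ox[i]>-.031 for i in(1,2))
print(good,manip.get_time())
if good: print(manip.sign_off())
```

```text
origin x [-0.1181 -0.0265 -0.0274 -0.1189] y [ 0.0867  0.029  -0.0287 -0.0867] z [0.0101 0.012  0.0102 0.0091] [0.0022 0.0021 0.0027 0.0024]
True 39.3
the job is handed in; nothing more can be done
None
```

I drew slides a and d out, and they lie flat on the tray with their origins at about x = -118 mm; b and c are seized (eased off at no more than 15 N) and sit within 3 mm of home. I handed the job in at 39 s.

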